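# Push the lino block home in the registration board

## Robot

A 7-joint arm with a two-finger parallel gripper is mounted at the origin on the work surface. World frame = base frame: x ahead of the robot, y to its left, z up, the work surface at z = 0. Lengths are in m, angles in rad, forces in N, time in s.
With the tool pointing down it reaches from about 0.35 to 0.9 m from the base axis. Payload 8.1 kg.
Tool frame: the origin (TCP) lies at the very end of the fingers, on their centre line; the grasp point (between the pads) lies 19 mm behind it; y points along the fingers, z is the direction in which the jaws open and shut, and the axes are right-handed (so a half turn about y gives the same grasp; the last joint's range is limited). The gripper opens to 85 mm and grips with 20 to 120 N. Pads are 22 mm wide; open, the fingers measure 114 mm over their backs; the gripper's body (76 mm by 85 mm) begins 54 mm behind the grasp point. The pads swing forward as they close: fully open they stand 13 mm farther back than shut.
Start: joints at [-1.349, 0.434, 0.025, 1.573, -0.012, 1.134, -0.075], TCP at [0.199, 0.592, 0.231] pointing down, gripper open.
Joint ranges: [-2.62, 2.62], [-0.44, 2.09], [-1.27, 1.32], [0.08, 2.57], [-1.32, 4.46], [0.12, 2], [-2.74, 2.74]. Speed limits (rad/s): [2.22, 2.22, 3.01, 3.01, 3.14, 3.14, 3.14].

## Interface

Orientations are given as a unit quaternion [w, x, y, z].
In Python, from station import * gives the robot as it stands.
- The arm moves only by the tool servo_tool, never from a script. Its argument "commands" is a list of rows, each an object of numbers: "tx", "ty", "tz": the shift along the world's x, y, z in m; "roll": the turn about the world's z in degrees. A call has exactly 10 rows; each row is the pose to reach, as a shift and turn from the pose commanded when the call began; what a row does not reach only later rows make up. A row lasts 1/12 s, in which the tool goes at most 41.7 mm and 7.16 degrees, less where a joint would pass 70% of its speed; a pose out of reach is approached as far as the arm can. A call with a gripper value outside its range is refused whole. "jaw" is the closure in counts, from 0 (fully open) to 255 (shut), set as the call begins (left out, the last holds). The fingers move at their own pace and stop on an object; "grip_force" is the grip in N (left out, the last holds). Time passes only in rows, so rows that repeat a pose let the fingers close, or fill a call up. It gives the time, the measured TCP pose, the force and the opening at its end, in the units of the state.
- sense(): the state, without advancing time (a new reading comes with each control period).
- get_image(name): name is "scene" or "top" or "wrist"; returns the picture (384x512x3 uint8, red, green, blue); there is no depth.
- get_calibration(name): a dict with "intrinsics" (3x3 intrinsics, pixels), "R" (3x3) and "t" (3): a world point X has camera coordinates R X + t. Camera axes: x right, y down, z forward; pixel columns grow to the right and rows downward; lengths in m; the calibration is good to about 2 mm. The wrist camera is an equidistant fisheye: a pixel r from the principal point sees the ray r / f radians off the axis. A picture is of the moment at which its call begins: read the wrist's pose just before it. get_calibration takes no time and is no camera call; for the wrist camera it gives the pose at the moment of the call.
- close_job(): hands the job in, once; it reports no verdict.
The state is a dict: "t": time; "joints": joint angles; "dq": joint speeds; "effort": joint torques, N m; "ee_pos": TCP position; "tcp_rot": TCP orientation; "wrist_force": force on the tool from outside, world axes, zero at the start; "ft_torque": the same for the moment, N m; "width": finger opening in m.
Only numpy, scipy, OpenCV 4.12 (cv2) and the standard library are available. Lean on these libraries where they do the work, as an engineer would, in place of code of your own. Each camera call takes 0.05 s, during which the arm holds its last target. There are 200 camera calls.

## Task

The lino block is inked and lies askew on the registration board. With the fingertips, push it by its wooden sides into the far left corner where the board's two battens meet, until its far long side is flush against the long batten and its left short side is flush against the short batten. Do not lift it or touch its inked face, and leave the gouge, scraper, brayer and bottle as they lie.

Things in the scene. Friction and masses are not known exactly. Their poses are not given: they have to be found in the camera images.
- board: Registration board, fixed: grey laminated base 320 (x) x 400 (y) x 12 mm with two wooden battens on top, 25 mm wide, 12 mm high. Origin at the centre of its underside; +x to its far edge, +y to its left edge as the robot sees it; up to 0.15 rad askew to the robot. The long batten runs along the whole far edge, the short one along the far half of the left edge (175 mm, x = -40 to 135 mm).
- board_corner (a point): Inner corner where the faces of the two battens meet, on top of the base (board frame 135, 175, 12 mm); axes as the board's. The long batten's face is the plane x = 0 of this frame, the short batten's the plane y = 0; the block belongs on the -x, -y side.
- block: Lino block: wooden mount 100 (x) x 140 (y) x 20 mm with a dark inked lino plate on top, 24 mm high in all, about 0.2 to 0.4 kg, loose and flat on the base, up to 0.45 rad askew to the board. Origin at the centre of its underside. Long sides face +x (far) and -x (near), short sides +y (left) and -y (right). Home: axes parallel to the board's, far left lower corner at board_corner.
- lino: The inked printing face: a dark lino plate 80 x 120 x 4 mm with a cut leaf, glued on the block and set in 10 mm from all its sides. Not to be touched. Origin at the centre of the plate's underside, 20 mm above the block's origin; axes as the block's.
- block_far_left (a point): Far left lower corner of the block (block frame 50, 70, 0 mm); axes as the block's.
- block_far_right (a point): Far right lower corner of the block (50, -70, 0 mm); axes as the block's.
- block_near_left (a point): Near left lower corner of the block (-50, 70, 0 mm); axes as the block's.
- gouge: Cutting gouge lying loose on the board's near left part, beside the block: wooden handle 58 x 24 x 20 mm with a steel blade, 109 mm long in all, 20 mm high. Origin on the underside; it extends 51 mm to its -x (handle) and 58 mm to its +x (blade). Not to be moved.
- scraper: Paint scraper lying loose on the table just right of the board, along it: green handle 105 x 26 x 18 mm, steel blade 65 mm wide. Origin on the underside; it extends 108 mm to its -x (handle) and 105 mm to its +x (blade). Not to be moved.
- brayer: Ink roller lying loose on the table to one side of the board: black rubber roller 100 mm long and 40 mm thick, steel fork, wooden handle. Origin on the table under the middle of the roller, the roller along its y, the handle reaching 178 mm to its -x; 43 mm high at most. Not to be moved.
- bottle: Paint-spattered round metal bottle standing on the table to one side of the board, 72 mm across, 168 mm high. Origin at the centre of its underside. Not to be moved.
Mind the look-alikes: they are no part of the job. Leave any orange or yellow look-alike of the block alone.

How it is judged:
At the end, for the whole second after the job is handed in: The block lies flat and still on the board in the far left corner: both ends of its far long side within 3 mm of the long batten's face and both ends of its left short side within 3 mm of the short batten's face (x of each of block_far_left, block_far_right in the frame of board_corner above -0.003 m and y of each of block_far_left, block_near_left in the frame of board_corner above -0.003 m and distance between block_far_left and board_corner below 0.005 m and angle between block's own z axis and vertical below 0.03 rad and linear speed of block below 0.01 m/s); the robot touches nothing.
It fails at once if the block is lifted or tipped (more than 6 mm off the board, or 0.12 rad) (z of block in the frame of board_corner above 0.006 m or angle between block's own z axis and vertical above 0.12 rad).
It fails at once if the robot touches the inked face (contact force between any of the fingers, the arm and lino above 0.3 N).
It fails at once if the gouge, scraper, brayer or bottle is moved by more than 10 mm (distance of any of gouge, scraper, brayer, bottle from where it was at the start of the episode above 0.01 m).
It also fails if it takes over 58 s, if anything falls off the work surface, if the arm or the gripper's body presses on something with over 40 N, if the wrist force passes 120 N, or if a joint passes its speed limit or range.

## Working session

There is one attempt and no reset: what is moved stays moved. The work goes in short steps, Python scripts to look and compute and a tool call to move; the robot and the scene stay as the last step left them, time stands still between calls to the robot, and variables do not carry over. Pictures are saved under pics/ and viewed, about 8 in all and at most 12, crops included, and the job is handed in when it is done.

Besides the shell and the picture viewer there is one more tool, called after ">>>" as name([rows], argument=value, ...), one row to a line, values as JSON. servo_tool: Moves the arm, as the interface text tells. Its arguments: {"type":"object","properties":{"commands":{"type":"array","items":{"type":"object","properties":{"tx":{"type":"number"},"ty":{"type":"number"},"tz":{"type":"number"},"roll":{"type":"number"}}}},"jaw":{"type":"number"},"grip_force":{"type":"number"}},"required":["commands"]}

```bash
mkdir -p pics
python3 - <<'E'
from station import *
import cv2,numpy as np
for n in("top","scene"):
    im=get_image(n); cv2.imwrite(f"pics/{n}0.png",cv2.resize(im[:,:,::-1],(800,600),interpolation=cv2.INTER_CUBIC)); cv2.imwrite(f"pics/{n}0raw.png",im[:,:,::-1])
    c=get_calibration(n);print(n,c)
s=sense();print(s)
E
```

```text
top {'intrinsics': array([[375.88711632,   0.        , 252.7594435 ],
       [  0.        , 375.88711632, 192.38215097],
       [  0.        ,   0.        ,   1.        ]]), 'R': array([[-0.02290859, -0.99971303, -0.00700438],
       [-0.9888562 ,  0.02368958, -0.14697693],
       [ 0.14710068,  0.00355929, -0.98911512]]), 't': array([-0.00279163,  0.49571237,  1.04787445])}
scene {'intrinsics': array([[418.09129852,   0.        , 256.31917315],
       [  0.        , 418.09129852, 189.73485806],
       [  0.        ,   0.        ,   1.        ]]), 'R': array([[ 0.76667178,  0.64188148, -0.01423219],
       [ 0.4233289 , -0.52204728, -0.74044533],
       [-0.48270802,  0.56165364, -0.67196589]]), 't': array([-0.36406475, -0.17353099,  1.43943133])}
{'t': 0.1, 'joints': array([-1.34859731,  0.43512892,  0.02493979,  1.57400977, -0.01157235,
        1.13399528, -0.07509078]), 'dq': array([ 0.00039005, -0.00306083,  0.00077504, -0.00287129,  0.00114786,
       -0.0008474 ,  0.00024497]), 'effort': array([ 3.10585354e-03, -6.71751523e+01,  1.02815554e+00, -3.16900957e+01,
        1.58614159e-02,  7.18618452e-03,  4.22497067e-05]), 'ee_pos': array([0.19934408, 0.59187848, 0.23061779]), 'tcp_rot': array([-0.6973087 ,  0.69829448, -0.11436734,  0.11430445]), 'wrist_force': array([ 1.42645618, -0.32453154,  0.63529564]), 'ft_torque': array([-0.01001517,  0.01972056, -0.00297003]), 'width': 0.08550654622965485}
```

View pics/top0.png

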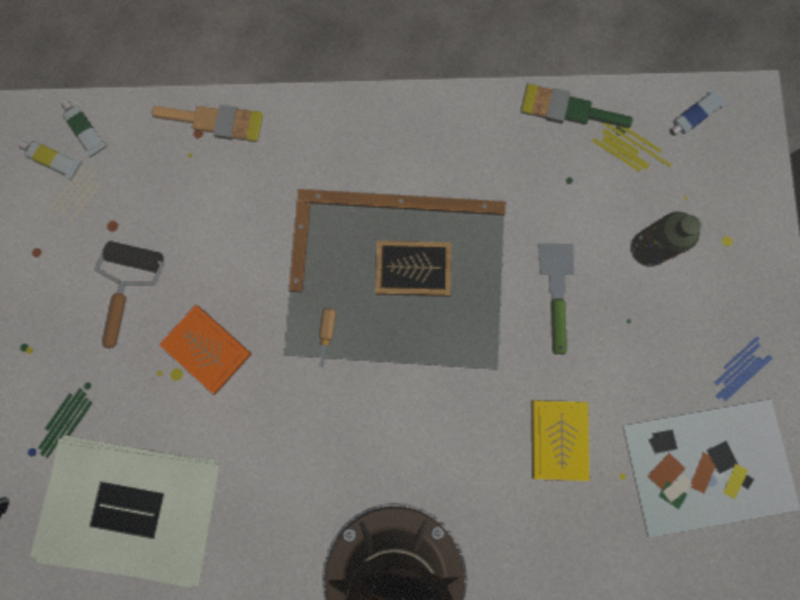

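View pics/scene0.png

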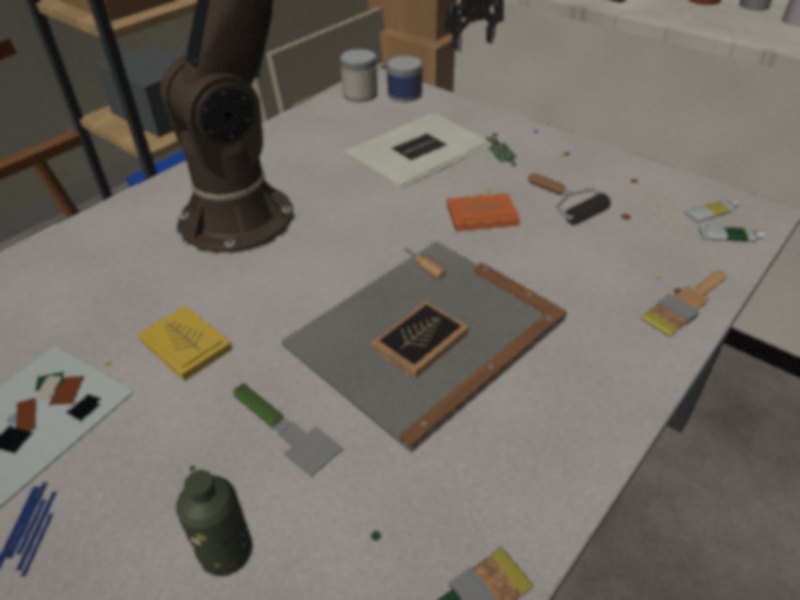

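The top picture shows the board with its brown battens (corner near 306,207), the dark leaf block at (413,268) and the gouge at (327,333), with the scraper at (558,300) outside the board. The look-alikes, orange (205,348) and yellow (560,440), lie off the board. Only the wooden, dark-faced block on the grey base fits the description, and I'll confirm that in an enlarged crop.

Run:
```python
import cv2
im=cv2.imread("pics/top0raw.png")[115:245,175:335]
cv2.imwrite("pics/crop1.png",cv2.resize(im,None,fx=5,fy=5,interpolation=cv2.INTER_CUBIC)[:600]*1)
```

```text
(no output)
```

View pics/crop1.png

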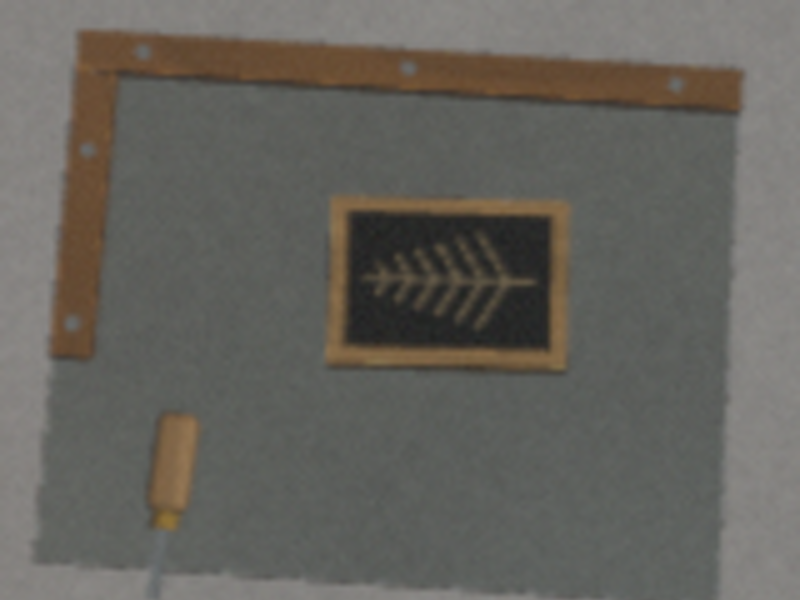

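The crop confirms the dark leaf lino on a wooden mount, lying on the grey base. Crop corners are FL (330,198), FR (570,202), NR (566,370) and NL (327,365). The near side face is visible, so the two near points are on the bottom edge. The gouge handle's top edge is near (178,413).

```bash
cat > h.py <<'E'
import numpy as np
from station import *
def ray(cal,u,v,z):
    K,R,t=cal["intrinsics"],cal["R"],cal["t"]
    C=-R.T@t; d=R.T@np.linalg.solve(K,[u,v,1]); return (C+d*(z-C[2])/d[2])
def crop(cal,x,y,z,x0=175,y0=115,f=5): return ray(cal,x0+(x+.5)/f-.5,y0+(y+.5)/f-.5,z)
E
python3 - <<'E'
from h import *
np.set_printoptions(precision=4,suppress=True)
c=get_calibration("top")
P=dict(bFL=(79,31,.024),bFR=(743,70,.024),iR=(740,110,.024),inner=(117,75,.024),sIn=(94,357,.024),sOut=(51,355,.024),NL=(35,563,.012),
 kFL=(330,198,.032),kFR=(570,202,.032),kNR=(566,370,.012),kNL=(327,365,.012),lFL=(347,211,.036),lFR=(552,214,.036),lNR=(550,350,.036),lNL=(346,345,.036),gL=(160,413,.032),gR=(200,416,.032),gLb=(150,508,.032),gRb=(188,512,.032))
Q={k:crop(c,*v) for k,v in P.items()}
for k,v in Q.items():print(k,v[:2])
a=lambda p,q:np.arctan2(*(Q[p]-Q[q])[[1,0]])
n=np.linalg.norm
print("yaw board",a('bFL','bFR')-np.pi/2,a('inner','iR')-np.pi/2,a('inner','sIn'),n(Q['bFL']-Q['bFR']))
print("yaw block",a('kFL','kFR')-np.pi/2,a('kNL','kNR')-np.pi/2,a('kFL','kNL'),a('kFR','kNR'),n(Q['kFL']-Q['kFR']),n(Q['kFL']-Q['kNL']))
print("lino",a('lFL','lFR')-np.pi/2,n(Q['lFL']-Q['lFR']),n(Q['lFL']-Q['lNL']))
print("C",-c["R"].T@c["t"])
E
```

```text
bFL [0.7195 0.1682]
bFR [ 0.6851 -0.2294]
iR [ 0.6605 -0.2263]
inner [0.6915 0.1453]
sIn [0.5205 0.1591]
sOut [0.5222 0.1843]
NL [0.4016 0.1954]
kFL [0.6106 0.0188]
kFR [ 0.6047 -0.1222]
kNR [ 0.508  -0.1181]
kNL [0.5144 0.0231]
lFL [0.6015 0.0088]
lFR [ 0.5968 -0.1111]
lNR [ 0.5162 -0.107 ]
lNL [0.5219 0.011 ]
gL [0.4853 0.1195]
gR [0.483  0.0964]
gLb [0.4303 0.1255]
gRb [0.4275 0.1037]
yaw board -0.08621320306181013 -0.0832115507165887 -0.08017799998029408 0.39902474716473046
yaw block -0.041790173479991255 -0.04522191630844974 -0.04468136186369597 -0.043282773900197066 0.14114619601597891 0.09839468907647536
lino -0.039640011917930984 0.11999148690771481 0.0796220909788018
C [ 0.336  -0.0183  1.1093]
```

```bash
cat >> h.py <<'E'
from scipy.spatial.transform import Rotation as Ro
np.set_printoptions(precision=4,suppress=True)
CO=np.array([.692,.1454]); YB=-.084
EX=np.array([np.cos(YB),np.sin(YB)]); EY=np.array([-EX[1],EX[0]])
def w(x,y): return CO+x*EX+y*EY
def b(p): d=np.asarray(p)[:2]-CO; return np.array([d@EX,d@EY])
def st():
    s=sense(); w_,x,y,z=s["tcp_rot"]; M=Ro.from_quat([x,y,z,w_]).as_matrix()
    print("t",s["t"],"tcp",s["ee_pos"],"board",b(s["ee_pos"])*1e3,"F",s["wrist_force"],"w",s["width"],"q7",s["joints"][6],"jaw yaw deg",np.degrees(np.arctan2(M[1,2],M[0,2])),"tooly",M[:,1])
E
python3 -c "
from h import *
st(); print(w(-.2,-.2054),w(-.109,-.2054),w(-.05,-.31),w(-.05,-.15),sense()['joints'])"
```

```text
t 0.1 tcp [0.1993 0.5919 0.2306] board [-528.3789  403.5698] F [ 1.4265 -0.3245  0.6353] w 0.08550654622965485 q7 -0.07509078318710483 jaw yaw deg 71.38935846895978 tooly [-0.0003 -0.0014 -1.    ]
[ 0.4755 -0.0425] [ 0.5662 -0.0501] [ 0.6162 -0.1593] [0.6296 0.0001] [-1.3486  0.4351  0.0249  1.574  -0.0116  1.134  -0.0751]
```

>>> servo_tool([
  {"tx": 0.276, "ty": -0.634, "tz": 0, "roll": 13.8},
  {"tx": 0.276, "ty": -0.634, "tz": 0, "roll": 13.8},
  {"tx": 0.276, "ty": -0.634, "tz": 0, "roll": 13.8},
  {"tx": 0.276, "ty": -0.634, "tz": 0, "roll": 13.8},
  {"tx": 0.276, "ty": -0.634, "tz": 0, "roll": 13.8},
  {"tx": 0.276, "ty": -0.634, "tz": 0, "roll": 13.8},
  {"tx": 0.276, "ty": -0.634, "tz": 0, "roll": 13.8},
  {"tx": 0.276, "ty": -0.634, "tz": 0, "roll": 13.8},
  {"tx": 0.276, "ty": -0.634, "tz": 0, "roll": 13.8},
  {"tx": 0.276, "ty": -0.634, "tz": 0, "roll": 13.8},
], jaw=100)

```text
t: 0.93
ee_pos: [0.3659, 0.2082, 0.2313]
tcp_rot: [0.707, -0.706, 0.03, -0.03]
wrist_force: [1.4, 0.4, 0.4]
width: 0.052
```

```bash
python3 -c "
from h import *
st()"
```

```text
t 0.9333 tcp [0.3659 0.2082 0.2313] board [-330.2008   35.2186] F [1.37   0.383  0.3654] w 0.05203593818224024 q7 0.8648760453184815 jaw yaw deg 85.19438866774352 tooly [-0.0001  0.0002 -1.    ]
```

>>> servo_tool([
  {"tx": 0.11, "ty": -0.251, "tz": -0.05},
  {"tx": 0.11, "ty": -0.251, "tz": -0.1},
  {"tx": 0.11, "ty": -0.251, "tz": -0.1},
  {"tx": 0.11, "ty": -0.251, "tz": -0.1},
  {"tx": 0.11, "ty": -0.251, "tz": -0.1},
  {"tx": 0.11, "ty": -0.251, "tz": -0.1},
  {"tx": 0.11, "ty": -0.251, "tz": -0.1},
  {"tx": 0.11, "ty": -0.251, "tz": -0.16},
  {"tx": 0.11, "ty": -0.251, "tz": -0.18},
  {"tx": 0.11, "ty": -0.251, "tz": -0.18},
])

```text
$.commands[0]: bad value
```

Run:
```python
from h import *
import cv2
st()
im=get_image("wrist");cv2.imwrite("pics/w1.png",cv2.resize(im[:,:,::-1],(800,600)))
```

```text
t 0.9333 tcp [0.3659 0.2082 0.2313] board [-330.2008   35.2186] F [1.37   0.383  0.3654] w 0.05203593818224024 q7 0.8648760453184815 jaw yaw deg 85.19438866774352 tooly [-0.0001  0.0002 -1.    ]
```

View pics/w1.png

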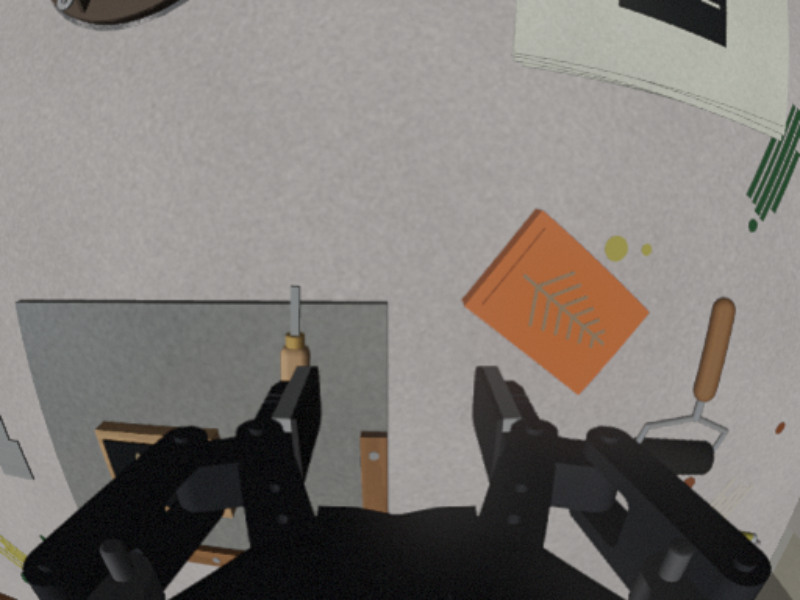

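The move was refused because each row needs a roll. The wrist view was taken from the old position: it looks back toward the robot, with the block at the lower left (160,470) and the gouge at (295,340). Resending with a roll in each row.

>>> servo_tool([
  {"tx": 0.11, "ty": -0.251, "tz": -0.05, "roll": 0},
  {"tx": 0.11, "ty": -0.251, "tz": -0.1, "roll": 0},
  {"tx": 0.11, "ty": -0.251, "tz": -0.1, "roll": 0},
  {"tx": 0.11, "ty": -0.251, "tz": -0.1, "roll": 0},
  {"tx": 0.11, "ty": -0.251, "tz": -0.1, "roll": 0},
  {"tx": 0.11, "ty": -0.251, "tz": -0.1, "roll": 0},
  {"tx": 0.11, "ty": -0.251, "tz": -0.1, "roll": 0},
  {"tx": 0.11, "ty": -0.251, "tz": -0.16, "roll": 0},
  {"tx": 0.11, "ty": -0.251, "tz": -0.18, "roll": 0},
  {"tx": 0.11, "ty": -0.251, "tz": -0.18, "roll": 0},
])

```text
t: 1.82
ee_pos: [0.4715, -0.0414, 0.0457]
tcp_rot: [-0.706, 0.707, -0.034, 0.027]
wrist_force: [-1.2, 0.5, 0.6]
width: 0.0519
```

Run:
```python
from h import *
import cv2
st()
im=get_image("scene");cv2.imwrite("pics/s1.png",cv2.resize(im[150:310,160:400,::-1],(800,533),interpolation=cv2.INTER_CUBIC))
```

```text
t 1.8167 tcp [ 0.4715 -0.0414  0.0457] board [-204.0606 -204.6525] F [-1.233   0.4921  0.6092] w 0.05190937695742361 q7 1.6988089106928344 jaw yaw deg 85.10131721433612 tooly [-0.0104 -0.0011 -0.9999]
```

View pics/s1.png

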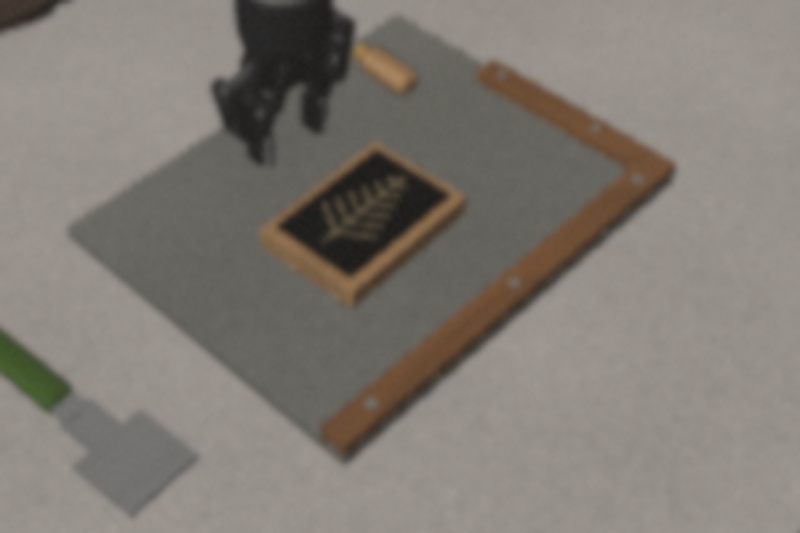

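The fingertips appear at (262,163) and (316,130), with a clear gap to the block's near side. I'll solve for the tip height.

Run:
```python
from h import *
c=get_calibration("scene"); s=sense(); p=s["ee_pos"]
for sg in(-1,1):
  for z in (.035,.045,.055,.065):
    q=np.r_[p[:2]+sg*.033*EY,z]; k=c["intrinsics"]@(c["R"]@q+c["t"]); u=k[:2]/k[2]; print(sg,z,((u-[160,150])/.3))
print(p)
```

```text
-1 0.035 [258.2218 178.634 ]
-1 0.045 [257.6778 169.8612]
-1 0.055 [257.1274 160.9845]
-1 0.065 [256.5704 152.0019]
1 0.035 [314.8286 139.5738]
1 0.045 [314.6241 130.8334]
1 0.055 [314.4173 121.9926]
1 0.065 [314.2082 113.0494]
[ 0.4726 -0.041   0.0486]
```

>>> servo_tool([
  {"tx": 0, "ty": 0, "tz": -0.012, "roll": 0},
  {"tx": 0, "ty": 0, "tz": -0.022, "roll": 0},
  {"tx": 0, "ty": 0, "tz": -0.028, "roll": 0},
  {"tx": 0, "ty": 0, "tz": -0.033, "roll": 0},
  {"tx": 0, "ty": 0, "tz": -0.033, "roll": 0},
  {"tx": 0.004, "ty": 0, "tz": -0.033, "roll": 0},
  {"tx": 0.008, "ty": -0.001, "tz": -0.033, "roll": 0},
  {"tx": 0.012, "ty": -0.001, "tz": -0.033, "roll": 0},
  {"tx": 0.016, "ty": -0.0015, "tz": -0.033, "roll": 0},
  {"tx": 0.02, "ty": -0.002, "tz": -0.033, "roll": 0},
])

```text
t: 2.7
ee_pos: [0.4966, -0.0428, 0.0186]
tcp_rot: [0.707, -0.706, 0.029, -0.03]
wrist_force: [-0.9, -0.1, 0.0]
width: 0.0522
```

```bash
python3 -c "
from h import *
st()"
```

```text
t 2.7 tcp [ 0.4966 -0.0428  0.0186] board [-178.9723 -203.8917] F [-0.902  -0.1129  0.0447] w 0.05218801053887682 q7 1.7261143456938768 jaw yaw deg 85.18725987355218 tooly [ 0.0006  0.     -1.    ]
```

>>> servo_tool([
  {"tx": 0.005, "ty": 0, "tz": 0, "roll": 0},
  {"tx": 0.01, "ty": -0.001, "tz": 0, "roll": 0},
  {"tx": 0.015, "ty": -0.001, "tz": 0, "roll": 0},
  {"tx": 0.02, "ty": -0.002, "tz": 0, "roll": 0},
  {"tx": 0.025, "ty": -0.002, "tz": 0, "roll": 0},
  {"tx": 0.03, "ty": -0.0025, "tz": 0, "roll": 0},
  {"tx": 0.035, "ty": -0.003, "tz": 0, "roll": 0},
  {"tx": 0.04, "ty": -0.0035, "tz": 0, "roll": 0},
  {"tx": 0.045, "ty": -0.004, "tz": 0, "roll": 0},
  {"tx": 0.05, "ty": -0.004, "tz": 0, "roll": 0},
])

```text
t: 3.53
ee_pos: [0.5463, -0.0469, 0.0183]
tcp_rot: [-0.706, 0.707, -0.03, 0.03]
wrist_force: [-0.4, -0.9, -0.9]
width: 0.052
```

```bash
python3 -c "
from h import *
st()"
```

```text
t 3.5333 tcp [ 0.5463 -0.0469  0.0183] board [-129.0352 -203.8316] F [-0.3788 -0.9142 -0.8859] w 0.05204752244195514 q7 1.7254662016672095 jaw yaw deg 85.17772376566857 tooly [ 0.0001 -0.0001 -1.    ]
```

Run:
```python
from h import *
import cv2
im=get_image("scene");cv2.imwrite("pics/s2.png",cv2.resize(im[150:310,160:400,::-1],(800,533),interpolation=cv2.INTER_CUBIC))
```

```text
(no output)
```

View pics/s2.png

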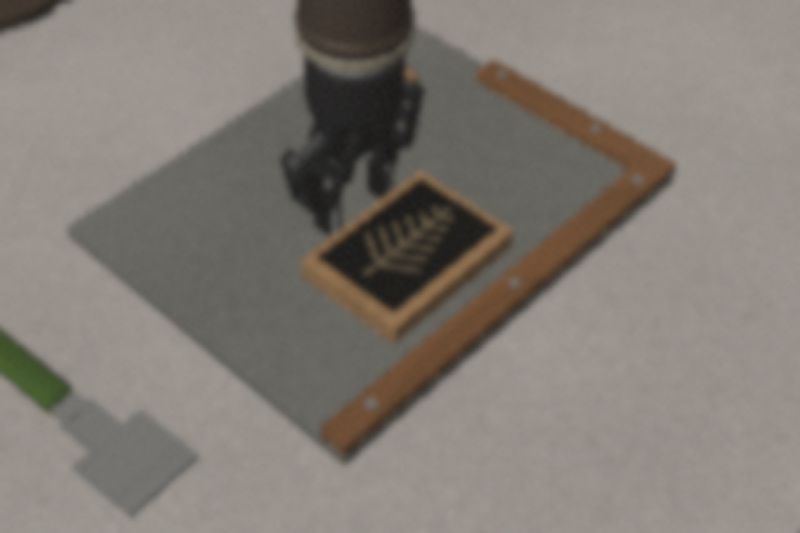

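The block has moved cleanly, with the far side now parallel to the long batten and about 20 mm from it. I'll push on.

>>> servo_tool([
  {"tx": 0.004, "ty": 0, "tz": 0, "roll": 0},
  {"tx": 0.008, "ty": -0.001, "tz": 0, "roll": 0},
  {"tx": 0.011, "ty": -0.001, "tz": 0, "roll": 0},
  {"tx": 0.014, "ty": -0.001, "tz": 0, "roll": 0},
  {"tx": 0.016, "ty": -0.0015, "tz": 0, "roll": 0},
  {"tx": 0.017, "ty": -0.0015, "tz": 0, "roll": 0},
  {"tx": 0.018, "ty": -0.0015, "tz": 0, "roll": 0},
  {"tx": 0.018, "ty": -0.0015, "tz": 0, "roll": 0},
  {"tx": 0.018, "ty": -0.0015, "tz": 0, "roll": 0},
  {"tx": 0.018, "ty": -0.0015, "tz": 0, "roll": 0},
])

```text
t: 4.42
ee_pos: [0.5639, -0.0483, 0.0184]
tcp_rot: [-0.706, 0.706, -0.03, 0.03]
wrist_force: [-0.8, -0.7, -1.1]
width: 0.0521
```

```bash
python3 -c "
from h import *
st()"
```

```text
t 4.4167 tcp [ 0.5639 -0.0483  0.0184] board [-111.4375 -203.7184] F [-0.7577 -0.6827 -1.127 ] w 0.05209254046601152 q7 1.7248259216252306 jaw yaw deg 85.18137951615073 tooly [ 0.0003 -0.     -1.    ]
```

No batten contact yet. I'll continue in 1 mm steps up to 6 mm.

>>> servo_tool([
  {"tx": 0.001, "ty": 0, "tz": 0, "roll": 0},
  {"tx": 0.002, "ty": 0, "tz": 0, "roll": 0},
  {"tx": 0.003, "ty": 0, "tz": 0, "roll": 0},
  {"tx": 0.004, "ty": 0, "tz": 0, "roll": 0},
  {"tx": 0.004, "ty": 0, "tz": 0, "roll": 0},
  {"tx": 0.004, "ty": 0, "tz": 0, "roll": 0},
  {"tx": 0.004, "ty": 0, "tz": 0, "roll": 0},
  {"tx": 0.004, "ty": 0, "tz": 0, "roll": 0},
  {"tx": 0.004, "ty": 0, "tz": 0, "roll": 0},
  {"tx": 0.004, "ty": 0, "tz": 0, "roll": 0},
])

```text
t: 5.25
ee_pos: [0.5647, -0.0481, 0.0178]
tcp_rot: [0.707, -0.706, 0.032, -0.028]
wrist_force: [-10.5, 0.2, 6.8]
width: 0.0516
```

Run:
```python
from h import *
import cv2
st()
im=get_image("scene");cv2.imwrite("pics/s3.png",cv2.resize(im[190:270,240:360,::-1],(780,520),interpolation=cv2.INTER_CUBIC))
```

```text
t 5.25 tcp [ 0.5647 -0.0481  0.0178] board [-110.6485 -203.4824] F [-10.5126   0.1916   6.8384] w 0.05163772345697722 q7 1.723897070228865 jaw yaw deg 85.14961920841671 tooly [-0.0056  0.0008 -1.    ]
```

The block is flush with the long batten: 10.5 N at board x = -110.6 mm, against -111 predicted. Next I'll back off, lift, and go round to the right short side, rolling -90°.

>>> servo_tool([
  {"tx": -0.012, "ty": 0.001, "tz": 0, "roll": 0},
  {"tx": -0.03, "ty": 0.002, "tz": 0, "roll": 0},
  {"tx": -0.035, "ty": 0.003, "tz": 0.01, "roll": 0},
  {"tx": -0.035, "ty": 0.003, "tz": 0.05, "roll": 0},
  {"tx": -0.035, "ty": 0.003, "tz": 0.09, "roll": 0},
  {"tx": -0.03, "ty": -0.03, "tz": 0.1, "roll": -7},
  {"tx": -0.01, "ty": -0.06, "tz": 0.1, "roll": -14},
  {"tx": 0.01, "ty": -0.09, "tz": 0.1, "roll": -21},
  {"tx": 0.04, "ty": -0.111, "tz": 0.1, "roll": -28},
  {"tx": 0.049, "ty": -0.111, "tz": 0.1, "roll": -35},
])

```text
t: 6.13
ee_pos: [0.6206, -0.1655, 0.1206]
tcp_rot: [-0.663, 0.664, -0.242, 0.247]
wrist_force: [0.1, -0.9, 0.0]
width: 0.0519
```

>>> servo_tool([
  {"tx": 0, "ty": 0, "tz": 0, "roll": -7},
  {"tx": 0, "ty": 0, "tz": 0, "roll": -14},
  {"tx": 0, "ty": 0, "tz": 0, "roll": -21},
  {"tx": 0, "ty": 0, "tz": 0, "roll": -28},
  {"tx": 0, "ty": 0, "tz": 0, "roll": -35},
  {"tx": 0, "ty": 0, "tz": 0, "roll": -42},
  {"tx": 0, "ty": 0, "tz": 0, "roll": -49},
  {"tx": 0, "ty": 0, "tz": 0, "roll": -55},
  {"tx": 0, "ty": 0, "tz": 0, "roll": -55},
  {"tx": 0, "ty": 0, "tz": 0, "roll": -55},
])

```text
t: 6.97
ee_pos: [0.6175, -0.159, 0.119]
tcp_rot: [-0.48, 0.479, -0.519, 0.52]
wrist_force: [-0.1, 0.3, -1.1]
width: 0.0517
```

Run:
```python
from h import *
import cv2
st()
im=get_image("top");cv2.imwrite("pics/t2.png",cv2.resize(im[115:235,175:335,::-1],(800,600),interpolation=cv2.INTER_CUBIC))
```

```text
t 6.9667 tcp [ 0.6175 -0.159   0.119 ] board [ -48.7385 -309.5551] F [-0.0973  0.2838 -1.0763] w 0.05166445665340494 q7 0.56434714058219 jaw yaw deg -4.583821543440753 tooly [ 0.0009 -0.0004 -1.    ]
```

View pics/t2.png

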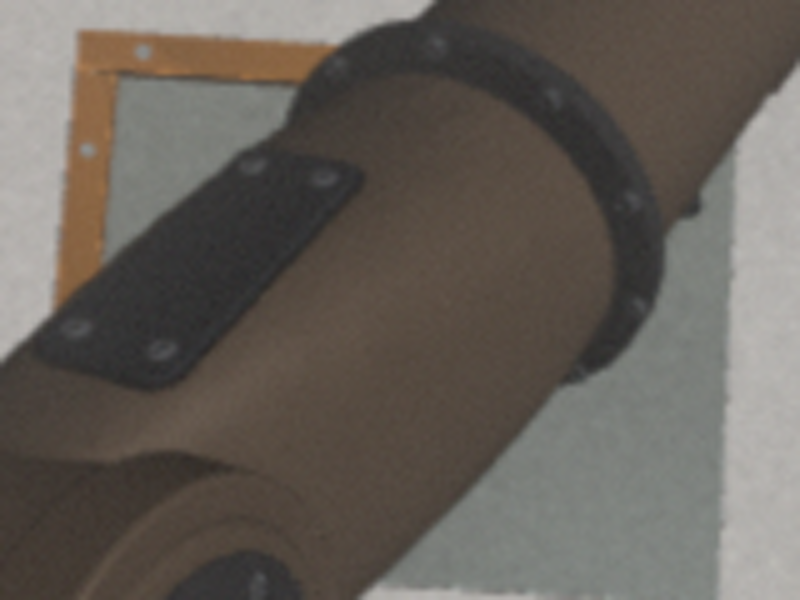

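The arm hides the block here, so the forces will have to guide the push. Descending beside the right short side.

>>> servo_tool([
  {"tx": -0.003, "ty": 0, "tz": -0.03, "roll": 0},
  {"tx": -0.003, "ty": 0, "tz": -0.06, "roll": 0},
  {"tx": -0.003, "ty": 0, "tz": -0.08, "roll": 0},
  {"tx": -0.003, "ty": 0, "tz": -0.09, "roll": 0},
  {"tx": -0.003, "ty": 0, "tz": -0.096, "roll": 0},
  {"tx": -0.003, "ty": 0, "tz": -0.1, "roll": 0},
  {"tx": -0.003, "ty": 0, "tz": -0.1, "roll": 0},
  {"tx": -0.0025, "ty": 0.004, "tz": -0.1, "roll": 0},
  {"tx": -0.002, "ty": 0.008, "tz": -0.1, "roll": 0},
  {"tx": -0.002, "ty": 0.012, "tz": -0.1, "roll": 0},
])

```text
t: 7.85
ee_pos: [0.6156, -0.1467, 0.0192]
tcp_rot: [-0.479, 0.478, -0.52, 0.521]
wrist_force: [-0.2, 0.2, 0.7]
width: 0.0519
```

Run:
```python
from h import *
import cv2
st()
im=get_image("scene");cv2.imwrite("pics/s4.png",cv2.resize(im[150:310,160:400,::-1],(800,533),interpolation=cv2.INTER_CUBIC))
```

```text
t 7.85 tcp [ 0.6156 -0.1467  0.0192] board [ -51.6282 -297.4377] F [-0.1512  0.2481  0.6791] w 0.0518542469498358 q7 0.626641237340586 jaw yaw deg -4.782580821145968 tooly [ 0.0016  0.0001 -1.    ]
```

View pics/s4.png

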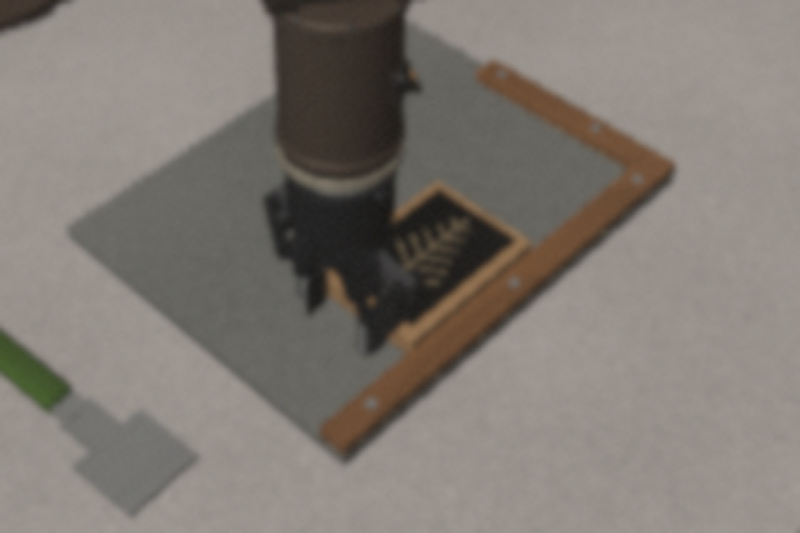

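The block is flush on the long batten, and the fingers stand just right of its short side. Pushing left along the batten.

>>> servo_tool([
  {"tx": 0.0005, "ty": 0.005, "tz": 0, "roll": 0},
  {"tx": 0.001, "ty": 0.011, "tz": 0, "roll": 0},
  {"tx": 0.0015, "ty": 0.017, "tz": 0, "roll": 0},
  {"tx": 0.002, "ty": 0.023, "tz": 0, "roll": 0},
  {"tx": 0.0025, "ty": 0.029, "tz": 0, "roll": 0},
  {"tx": 0.003, "ty": 0.035, "tz": 0, "roll": 0},
  {"tx": 0.0035, "ty": 0.041, "tz": 0, "roll": 0},
  {"tx": 0.004, "ty": 0.047, "tz": 0, "roll": 0},
  {"tx": 0.0045, "ty": 0.053, "tz": 0, "roll": 0},
  {"tx": 0.005, "ty": 0.06, "tz": 0, "roll": 0},
])

```text
t: 8.73
ee_pos: [0.6198, -0.0868, 0.0184]
tcp_rot: [-0.478, 0.479, -0.521, 0.521]
wrist_force: [0.3, -2.8, 1.4]
width: 0.0518
```

>>> servo_tool([
  {"tx": 0.0005, "ty": 0.006, "tz": 0, "roll": 0},
  {"tx": 0.001, "ty": 0.012, "tz": 0, "roll": 0},
  {"tx": 0.0015, "ty": 0.018, "tz": 0, "roll": 0},
  {"tx": 0.002, "ty": 0.024, "tz": 0, "roll": 0},
  {"tx": 0.0025, "ty": 0.03, "tz": 0, "roll": 0},
  {"tx": 0.003, "ty": 0.036, "tz": 0, "roll": 0},
  {"tx": 0.0035, "ty": 0.042, "tz": 0, "roll": 0},
  {"tx": 0.004, "ty": 0.048, "tz": 0, "roll": 0},
  {"tx": 0.0045, "ty": 0.054, "tz": 0, "roll": 0},
  {"tx": 0.005, "ty": 0.06, "tz": 0, "roll": 0},
])

```text
t: 9.57
ee_pos: [0.6248, -0.0265, 0.0183]
tcp_rot: [0.479, -0.479, 0.521, -0.521]
wrist_force: [0.6, -2.6, 2.6]
width: 0.0522
```

```bash
python3 -c "
from h import *
st()"
```

```text
t 9.5667 tcp [ 0.6248 -0.0265  0.0183] board [ -52.5469 -176.968 ] F [ 0.575  -2.5734  2.6263] w 0.052205873091846454 q7 0.4509439483851948 jaw yaw deg -4.8132761582303925 tooly [-0.0001  0.0001 -1.    ]
```

26 mm remain to the predicted stop at -151. I'll go 25 mm, then feel for contact in small steps.

>>> servo_tool([
  {"tx": 0.0005, "ty": 0.005, "tz": 0, "roll": 0},
  {"tx": 0.001, "ty": 0.01, "tz": 0, "roll": 0},
  {"tx": 0.0015, "ty": 0.015, "tz": 0, "roll": 0},
  {"tx": 0.002, "ty": 0.019, "tz": 0, "roll": 0},
  {"tx": 0.002, "ty": 0.022, "tz": 0, "roll": 0},
  {"tx": 0.002, "ty": 0.023, "tz": 0, "roll": 0},
  {"tx": 0.002, "ty": 0.024, "tz": 0, "roll": 0},
  {"tx": 0.002, "ty": 0.025, "tz": 0, "roll": 0},
  {"tx": 0.002, "ty": 0.025, "tz": 0, "roll": 0},
  {"tx": 0.002, "ty": 0.025, "tz": 0, "roll": 0},
])

```text
t: 10.4
ee_pos: [0.6267, -0.0021, 0.0183]
tcp_rot: [0.479, -0.479, 0.521, -0.52]
wrist_force: [-0.5, -0.3, -0.0]
width: 0.0518
```

>>> servo_tool([
  {"tx": 0, "ty": 0.001, "tz": 0, "roll": 0},
  {"tx": 0, "ty": 0.002, "tz": 0, "roll": 0},
  {"tx": 0, "ty": 0.003, "tz": 0, "roll": 0},
  {"tx": 0, "ty": 0.004, "tz": 0, "roll": 0},
  {"tx": 0, "ty": 0.004, "tz": 0, "roll": 0},
  {"tx": 0, "ty": 0.004, "tz": 0, "roll": 0},
  {"tx": 0, "ty": 0.004, "tz": 0, "roll": 0},
  {"tx": 0, "ty": 0.004, "tz": 0, "roll": 0},
  {"tx": 0, "ty": 0.004, "tz": 0, "roll": 0},
  {"tx": 0, "ty": 0.004, "tz": 0, "roll": 0},
])

```text
t: 11.23
ee_pos: [0.6265, 0.0008, 0.0183]
tcp_rot: [-0.478, 0.479, -0.521, 0.521]
wrist_force: [-1.3, -5.1, 0.0]
width: 0.0521
```

Run:
```python
from h import *
import cv2
st()
im=get_image("scene");cv2.imwrite("pics/s5.png",cv2.resize(im[160:280,220:380,::-1],(800,600),interpolation=cv2.INTER_CUBIC))
```

```text
t 11.2333 tcp [0.6265 0.0008 0.0183] board [ -53.1653 -149.6276] F [-1.2859 -5.051   0.0425] w 0.052137745707053505 q7 0.4074937685031311 jaw yaw deg -4.86925162119803 tooly [-0.0003 -0.0011 -1.    ]
```

View pics/s5.png

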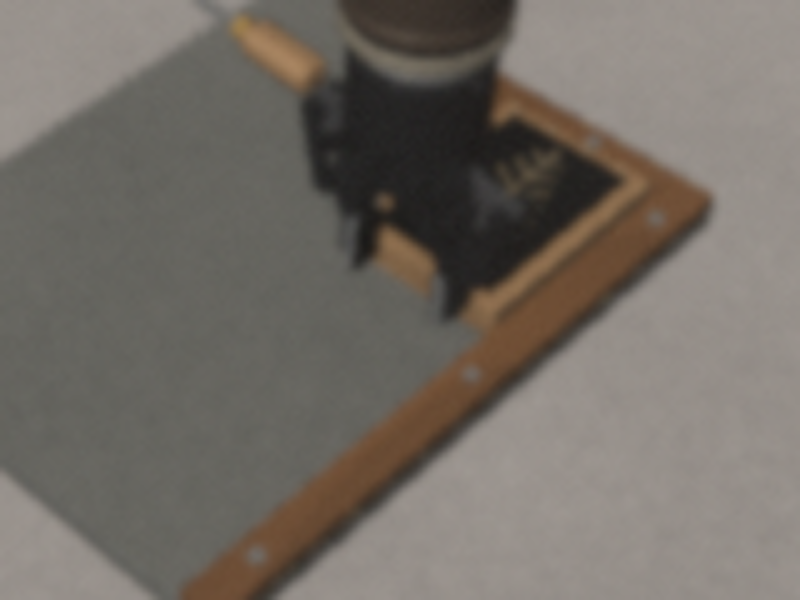

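The block sits in the corner with contact at 5 N. I'll press a little further to confirm a wall, then re-press the long side.

>>> servo_tool([
  {"tx": 0, "ty": 0.001, "tz": 0, "roll": 0},
  {"tx": 0, "ty": 0.002, "tz": 0, "roll": 0},
  {"tx": 0, "ty": 0.003, "tz": 0, "roll": 0},
  {"tx": 0, "ty": 0.003, "tz": 0, "roll": 0},
  {"tx": 0, "ty": 0.003, "tz": 0, "roll": 0},
  {"tx": 0, "ty": 0.003, "tz": 0, "roll": 0},
  {"tx": 0, "ty": 0.003, "tz": 0, "roll": 0},
  {"tx": 0, "ty": 0.003, "tz": 0, "roll": 0},
  {"tx": 0, "ty": 0.003, "tz": 0, "roll": 0},
  {"tx": 0, "ty": 0.003, "tz": 0, "roll": 0},
])

```text
t: 12.12
ee_pos: [0.6261, 0.001, 0.0183]
tcp_rot: [-0.477, 0.479, -0.52, 0.522]
wrist_force: [-1.4, -11.3, 0.0]
width: 0.0519
```

>>> servo_tool([
  {"tx": 0, "ty": -0.006, "tz": 0, "roll": 0},
  {"tx": -0.001, "ty": -0.02, "tz": 0, "roll": 0},
  {"tx": -0.002, "ty": -0.035, "tz": 0, "roll": 0},
  {"tx": -0.002, "ty": -0.04, "tz": 0.03, "roll": 0},
  {"tx": -0.002, "ty": -0.04, "tz": 0.07, "roll": 0},
  {"tx": -0.002, "ty": -0.04, "tz": 0.11, "roll": 0},
  {"tx": -0.04, "ty": -0.05, "tz": 0.13, "roll": 0},
  {"tx": -0.08, "ty": -0.06, "tz": 0.13, "roll": 0},
  {"tx": -0.11, "ty": -0.07, "tz": 0.13, "roll": 0},
  {"tx": -0.12, "ty": -0.09, "tz": 0.13, "roll": 0},
])

```text
t: 12.95
ee_pos: [0.5019, -0.0848, 0.1482]
tcp_rot: [0.479, -0.478, 0.522, -0.519]
wrist_force: [-0.0, 0.2, -0.6]
width: 0.0521
```

>>> servo_tool([
  {"tx": -0.03, "ty": -0.03, "tz": 0, "roll": 0},
  {"tx": -0.06, "ty": -0.06, "tz": 0, "roll": 0},
  {"tx": -0.06, "ty": -0.1, "tz": 0, "roll": 0},
  {"tx": -0.06, "ty": -0.14, "tz": 0, "roll": 0},
  {"tx": -0.06, "ty": -0.18, "tz": 0, "roll": 0},
  {"tx": -0.06, "ty": -0.2, "tz": 0, "roll": 0},
  {"tx": -0.06, "ty": -0.2, "tz": 0, "roll": 0},
  {"tx": -0.06, "ty": -0.2, "tz": 0, "roll": 0},
  {"tx": -0.06, "ty": -0.2, "tz": 0, "roll": 0},
  {"tx": -0.06, "ty": -0.2, "tz": 0, "roll": 0},
])

```text
t: 13.78
ee_pos: [0.4468, -0.2842, 0.1482]
tcp_rot: [0.479, -0.479, 0.521, -0.52]
wrist_force: [1.3, 0.2, -0.4]
width: 0.052
```

Run:
```python
from h import *
import cv2
st()
im=get_image("top");cv2.imwrite("pics/t3.png",cv2.resize(im[115:215,175:305,::-1],(780,600),interpolation=cv2.INTER_CUBIC))
```

```text
t 13.7833 tcp [ 0.4468 -0.2842  0.1482] board [-208.3283 -448.6277] F [ 1.2613  0.1844 -0.3545] w 0.05195086312387746 q7 0.8485685438623798 jaw yaw deg -4.7482706668998444 tooly [-0.0001  0.0011 -1.    ]
```

View pics/t3.png

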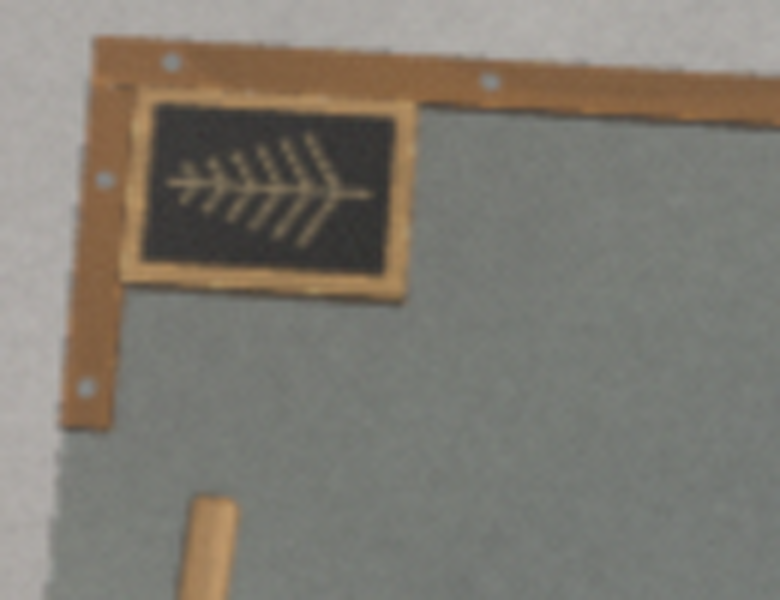

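The block looks flush on both sides, and the gouge hasn't moved. Lino corners at crop scale 6 are FL (156,103), FR (396,117), NR (386,273) and NL (143,260). Checking numerically.

Run:
```python
from h import *
c=get_calibration("top")
for n,p,e in(("lFL",(156,103,.036),(-10,-10)),("lFR",(396,117,.036),(-10,-130)),("lNR",(386,273,.036),(-90,-130)),("lNL",(143,260,.036),(-90,-10)),("kFL",(138,88,.032),(0,0)),("kFR",(417,101,.032),(0,-140)),("iR batten near",(417,104,.024),(0,-140)),("batten FL outer",(94,37,.024),(25,25))):
    print(n,b(crop(c,*p,f=6))*1e3,"expect",e)
```

```text
lFL [-10.422  -10.4332] expect (-10, -10)
lFR [ -10.581 -129.157] expect (-10, -130)
lNR [ -89.396  -129.4679] expect (-90, -130)
lNL [-89.9587 -10.5566] expect (-90, -10)
kFL [-2.0355 -0.2071] expect (0, 0)
kFR [  -0.5601 -138.7583] expect (0, -140)
iR batten near [   0.4221 -138.4557] expect (0, -140)
batten FL outer [25.6095 25.4574] expect (25, 25)
```

```bash
python3 -c "
from h import *
print(close_job())"
```

```text
the job is handed in; nothing more can be done
None
```

The block is in the far left corner and I've handed the job in at about 14 s of robot time. I pushed its near long side onto the long batten with the half-open fingertips. Then I pushed its right short side along that batten onto the short one. Both pushes ended on a firm stop, at about 10.5 N and 11.3 N.

**Position:** in the last overhead picture, all four corners of the inked plate lie within 1 mm of where they should be in the home position.

**One reading disagreed:** the block's far left wooden edge read 2 mm off the long batten. That edge was blurry, and the sharper plate edges read about 0.5 mm, so I took the 2 mm as reading error. It is still inside the 3 mm limit. I did not press the long side again after the second push.

**Other things:** the gouge handle looked unmoved in that picture, and it, the scraper, brayer and bottle were never approached. I did not check the last three in a final picture. The fingers stood about 15 cm up and clear of everything when I handed in.

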